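# Line up the dust-hood arm with a drift and swap in its bolt

### The job

The lathe's dust hood hangs on one bolt, and the second hole of its arm stands out of line with the hole in the green bracket below. Take the orange-handled drift from the rack, enter its point through both holes as they stand and work it down until its collar sits on the arm, so that the drift itself draws the holes into line; then put the drift back in its rack hole and put the long bright cap screw from the drilled block through the lined-up holes until its head sits fully home on the arm. Leave the short black screw and everything else on the bench where it stands.

Things in the scene. Friction and masses are not known exactly. Their poses are not given: they have to be found in the camera images.
- bracket_hole (a point): Centre of the open bolt hole in the lathe's fixed green bracket, at the bracket's top face (116 mm above the bench). Round through hole, 14.5 mm, in an 8 mm flange; over 100 mm of free space below. x runs along the lathe bed from this hole to the arm's pivot bolt (75 mm away) and on to the hood; z is up.
- lathe: Bench-top wood lathe, fixed, grey and maroon. Origin on the bench under the middle of its bed; x along the bed towards the headstock, y towards the bracket, whose open hole lies at x -80 mm, y 210 mm. The nearest edge of the bed is 140 mm from that hole, the tailstock (up to 0.31 m high) 180 mm.
- bar_hole (a point): Centre of the open hole near the tail of the hood's flat steel arm, at the arm's top face, 6 mm above the bracket's top face, on which the arm lies. Through hole 14.5 mm, bar 6 mm thick, 42 mm wide. At the start it is 3.5 to 5.5 mm off the bracket hole towards the bed (bracket_hole -y). The hood begins 140 mm away along +x, 230 mm high; the pivot bolt's head stands 10 mm above the arm.
- hood_arm (a joint): Swing of the hood arm about its first, finger-tight bolt (vertical pivot), rad: 0 = the two holes in line, positive = hood swung away from the bed and the tail hole towards it (75 mm from the pivot: 0.07 rad is 5 mm). Stiff by friction (0.22 N m, 3 N at the hole), no spring: the arm stays where it is left.
- drift: Tapered steel drift, orange handle, 155 mm, 160 g, standing point down in the rack. Origin on its axis at the collar's underside, z up to the handle. Below the origin: 20 mm parallel shank 14 mm thick, then a 60 mm taper to a 4 mm point. Above: collar 24 mm wide to 6 mm, round handle 22 mm thick from 6 to 68 mm (grip here), steel cap 18 mm wide to 75 mm.
- drift_tip (a point): The point of the drift, on its axis 80 mm below the collar's underside.
- rack: Wooden tool rack, fixed: a board 75 mm by 270 mm, its top 110 mm above the bench, on end cheeks; origin at bench level under the middle of the board, y along the board, x across it. It holds, 90 mm apart along y, the awl, the drift (middle) and the centre punch.
- rack_hole (a point): Centre of the drift's hole in the middle of the rack, at the board's top face (110 mm above the bench). Through hole 17 mm in diameter; the drift hangs in it by its collar.
- bolt: The long bright zinc cap screw, M12, 60 g: round head 18 mm wide and 12 mm high, smooth shank 12 mm thick and 45 mm long, end tapered to 7 mm. Origin at the centre of the head's underside, z up through the head. Stands head up in either blind hole of the drilled block, head underside 17 mm above the block's top (62 mm above the bench).
- bolt_tip (a point): End of the bright screw's shank, on its axis 45 mm below the head's underside.
- short_screw: A short black cap screw (same head, shank 30 mm) standing in the other hole of the drilled block, head underside 2 mm above the block's top; to be left there. Origin at the centre of the head's underside.
- bolt_block: Light wooden drilled block, fixed, 75 mm by 140 mm and 45 mm high; origin at the centre of its underside, y along its length. Two blind holes 13.5 mm in diameter and 28 mm deep lie 35 mm either side of its middle along y.
- awl: Awl with a dark red bulb handle (28 mm in diameter, 46 mm above the rack) in the rack, 90 mm from the drift on the rack's -y side; stays there. Origin at the rack's top face.
- punch: Black centre punch (18 mm in diameter, 45 mm above the rack) in the rack, 90 mm from the drift on the rack's +y side; stays there. Origin at the rack's top face.
- wax_tin: Brass-coloured wax tin with a pale lid, 80 mm in diameter, 45 mm high, on the bench; stays there. Origin at the centre of its underside.
- bowl: Dark turned wooden bowl, 130 mm in diameter, 55 mm high, on the bench; stays there. Origin at the centre of its underside.
- blank: Pale wooden disc, 110 mm in diameter, 45 mm high, on the bench; stays there. Origin at the centre of its underside.

How it is judged (in metres and radians):
On the way, in this order (a step that is already met when the one before it is completed fails the run):
1. the drift's point is through both holes (at least 2 mm out under the bracket) while the holes still stand more than 2 mm out of line (z of drift_tip in the frame of bracket_hole below -0.01 m and horizontal distance between drift_tip and bracket_hole below 0.01 m and horizontal distance between bar_hole and bracket_hole above 0.002 m), for 0.05 s.
2. the drift is down through the arm and the bracket, its collar within 5 mm of the arm, and the holes are in line to 1.5 mm (z of drift in the frame of bar_hole below 0.005 m and horizontal distance between drift and bracket_hole below 0.005 m and horizontal distance between bar_hole and bracket_hole below 0.0015 m), for 0.2 s.
At the end, for the whole second after the job is handed in: The bright screw stands upright through both holes, head within 2.5 mm of the arm and axis within 4 mm of the hole centres, the holes in line to 3 mm; the drift hangs upright in its rack hole, collar within 4 mm of the board and 6 mm of the hole centre; both at rest (z of bolt in the frame of bar_hole between -0.0025 and 0.0025 m and horizontal distance between bolt and bar_hole below 0.004 m and horizontal distance between bolt_tip and bracket_hole below 0.004 m and z of bolt_tip in the frame of bracket_hole below -0.03 m and angle between bolt's own z axis and vertical below 0.1 rad and linear speed of each of bolt, drift below 0.02 m/s and horizontal distance between drift and rack_hole below 0.006 m and z of drift in the frame of rack_hole between -0.004 and 0.004 m and angle between drift's own z axis and vertical below 0.12 rad and horizontal distance between bar_hole and bracket_hole below 0.003 m); the robot touches nothing.
It fails at once if the black screw is moved more than 15 mm (distance of short_screw from where it was at the start of the episode above 0.015 m).
It fails at once if the awl or the punch is moved more than 15 mm (distance of any of awl, punch from where it was at the start of the episode above 0.015 m).
It fails at once if the wax tin, the bowl or the wooden disc is moved more than 30 mm (distance of any of wax_tin, bowl, blank from where it was at the start of the episode above 0.03 m).
It also fails if it takes over 72 s, if anything falls off the work surface, if the arm or the gripper's body presses on something with over 40 N, if the wrist force passes 120 N, or if a joint passes its speed limit or range.

### The arm

A 6-joint arm with a two-finger parallel gripper is mounted at the origin on the work surface. World frame = base frame: x ahead of the robot, y to its left, z up, the work surface at z = 0. Lengths are in mm, angles in rad, forces in N, time in s.
With the tool pointing down it reaches from about 350 to 975 mm from the base axis. Payload 7.1 kg.
Tool frame: the origin (TCP) lies at the centre of the arm's flange, where the gripper is bolted on; the fingertips stand 182 mm ahead of it and the grasp point (between the pads) lies 163 mm ahead of it; z points along the fingers, y is the line along which they close (so a half turn about z gives the same grasp; the last joint's range is limited). The gripper opens to 88 mm and grips with 3 to 60 N. Pads are 20 mm wide; open, the fingers measure 115 mm over their backs; the gripper's body (75 mm by 178 mm) begins 61 mm behind the grasp point.
Start: joints at [-1.299, 0.423, 1.63, -0, 1.089, -0.019], TCP at [179.218, -598.738, 404.675] pointing down, gripper open.
Joint ranges: [-3, 3], [-0.9, 2.11], [0.09, 2.58], [-1.31, 4.45], [0.11, 2.69], [-2.54, 2.54]. Speed limits (rad/s): [2.39, 2.39, 3.01, 3.14, 3.14, 3.14].

### API

Orientations are given as a rotation vector (axis times angle).
In Python, from workcell import readout, get_image, ctrl gives the robot as it stands.
- The arm moves only by the tool step_arm, never from a script. Its argument "targets" is a list that holds one entry, the list of rows, each a list of 7 numbers: the shift along the world's x, y, z as a fraction of full scale, then the turn, a rotation vector about the world's x, y, z as a fraction of full scale, then the opening, from 0 (shut) to 1 (fully open). In form: [[[dx, dy, dz, wx, wy, wz, claw], ...]]. A call has exactly 5 rows; each row shifts and turns the commanded pose from where the row before left it; what a row does not reach is not made up. Full scale, the value 1, is 0.05 m for a shift and 4 degrees for a turn. A row lasts 1/8 s, in which the tool goes at most 62.5 mm and 10.7 degrees, less where a joint would pass 70% of its speed; a pose out of reach is approached as far as the arm can. A call with a number of a shift or a turn outside -1 to 1 is refused whole. A call with a gripper value outside its range is refused whole. The fingers move at their own pace and stop on an object; the grip force is fixed at half the most. Time passes only in rows, so rows that do not move let the fingers close, or fill a call up. It gives the time, the measured TCP pose, the force, the opening and the grip force at its end, in the units of the state.
- readout.get_obs(): the state, without advancing time (a new reading comes with each control period).
- get_image(name): name is "side" or "top"; returns a dict with "pixels" (420x560x3 uint8, red, green, blue), "intrinsics" (3x3 intrinsics, pixels), "extrinsics" (4x4, takes a point from world to camera coordinates). Camera axes: x right, y down, z forward; pixel columns grow to the right and rows downward; lengths in mm; the calibration is good to about 2 mm. A picture is of the moment at which its call begins. There is no depth.
- ctrl.close_job(): hands the job in; it is judged then, once.
The state is a dict: "t": time; "qpos": joint angles; "qvel": joint speeds; "joint_torque": joint torques, N m; "ee_pos": TCP position; "orientation": TCP orientation; "ft_force": force on the tool from outside, world axes, zero at the start; "moment": the same for the moment, N m; "width": finger opening in mm; "grasp_force": force on a finger pad.
Only numpy, scipy, OpenCV 4.12 (cv2) and the standard library are available. Lean on these libraries where they do the work, as an engineer would, in place of code of your own. Each camera call takes 0.05 s, during which the arm holds its last target. There are 200 camera calls.

## Working session

There is one attempt and no reset: what is moved stays moved. The work goes in short steps, Python scripts to look and compute and a tool call to move; the robot and the scene stay as the last step left them, time stands still between calls to the robot, and variables do not carry over. Pictures are saved under pics/ and viewed, at most 10 in all, crops included, and the job is handed in when it is done.

Besides the shell and the picture viewer there is one more tool, called in YAML: its name, and indented under it one key for each argument. step_arm: Moves the arm, as the interface text tells. Shift numbers are shares of 0.05 m and turn numbers shares of 4 degrees, none past 1 either way. Its arguments: {"type":"object","properties":{"targets":{"type":"array"}},"required":["targets"]}

```bash
mkdir -p pics; ls
python3 - <<'E'
from workcell import readout,get_image
import cv2,numpy as np
for n in("top","side"):
    d=get_image(n);cv2.imwrite(f"pics/{n}0.png",d["pixels"][:,:,::-1]);np.savez(f"{n}0.npz",**d)
    print(n,np.array(d["intrinsics"]).tolist(),np.round(d["extrinsics"],3).tolist())
print(readout.get_obs())
E
```

```text
pics
top [[495.5858382757955, 0.0, 291.02735599341577], [0.0, 495.5858382757955, 206.9767494640446], [0.0, 0.0, 1.0]] [[0.029, -1.0, 0.006, -79.435], [-0.993, -0.029, -0.115, 572.154], [0.115, -0.003, -0.993, 1393.561], [0.0, 0.0, 0.0, 1.0]]
side [[386.7901873106251, 0.0, 280.2254065267085], [0.0, 386.7901873106251, 209.56660811417558], [0.0, 0.0, 1.0]] [[-0.998, -0.059, 0.006, 590.531], [-0.04, 0.593, -0.804, 156.79], [0.044, -0.803, -0.595, 941.927], [0.0, 0.0, 0.0, 1.0]]
{'t': 0.1, 'qpos': array([-1.29901401e+00,  4.23769524e-01,  1.63056530e+00, -4.86007958e-05,
        1.08858603e+00, -1.90082561e-02]), 'qvel': array([-0.0010523 ,  0.00063875, -0.00112556, -0.0020294 ,  0.00055059,
       -0.0004022 ]), 'joint_torque': array([-3.22409073e-05, -5.45614386e+01, -2.74324429e+01,  6.45086635e-02,
        1.88385998e-02, -3.75651348e-05]), 'ee_pos': array([ 179.14570938, -598.53312765,  403.99504555]), 'orientation': array([-3.10714133e+00, -4.55010068e-01,  3.29918860e-04]), 'ft_force': array([-0.01069519, -0.06039895, -0.6657165 ]), 'moment': array([-0.03954599,  0.06515796, -0.02835324]), 'grasp_force': 0.0, 'width': 87.84270030073831}
```

View pics/top0.png

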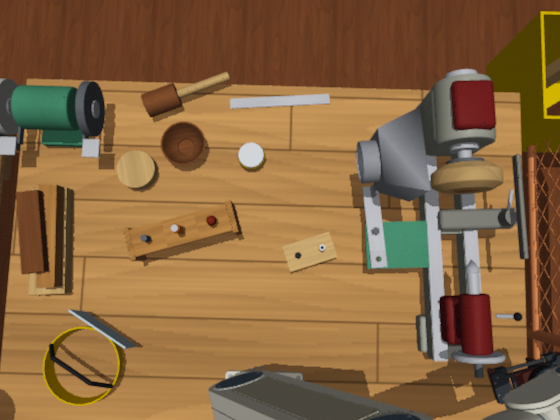

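View pics/side0.png

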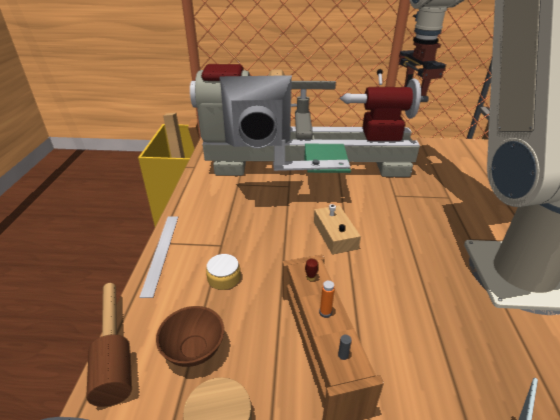

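The top view shows the drift cap at about (174,229), awl (211,220), punch (145,239), bright screw (322,247), black screw (297,255), pivot bolt (375,231) and arm tail near (376,266). The side view shows the orange handle at (327,300), bright screw (332,210) and black screw (342,228). I'll zoom in next.

Run:
```python
import cv2,numpy as np
t=np.load("top0.npz")["pixels"][:,:,::-1];s=np.load("side0.npz")["pixels"][:,:,::-1]
def c(im,u,v,w=50,h=37):return cv2.resize(im[v-h:v+h,u-w:u+w],(400,296),interpolation=cv2.INTER_CUBIC)
a=[c(t,385,250),c(s,318,165),c(t,190,228),c(s,325,290)]
cv2.imwrite("pics/m1.png",np.vstack([np.hstack(a[:2]),np.hstack(a[2:])]))
```

```text
(no output)
```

View pics/m1.png

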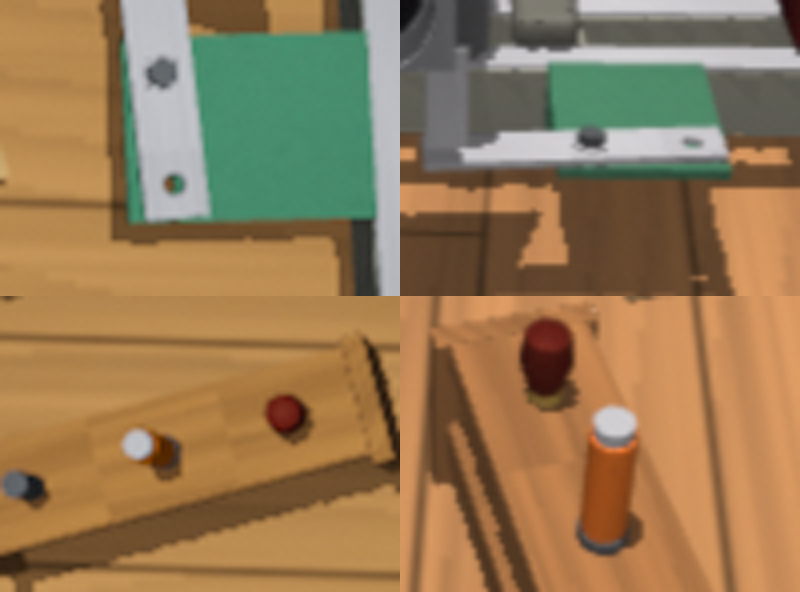

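The mosaic shows the arm hole in top at about (378.4,258.9) and in side at (341,163.5). The drift cap is in top at (174.4,227.9) and in side at (328.6,284).

```bash
cat > h.py <<'E'
import numpy as np,cv2
from workcell import readout,get_image
def cam(n):
    d=np.load(f"{n}0.npz");return d["intrinsics"],d["extrinsics"]
def ray(n,u,v):
    K,E=cam(n);R=E[:3,:3];return -R.T@E[:3,3],R.T@np.linalg.solve(K,[u,v,1])
def plane(n,u,v,z):
    o,d=ray(n,u,v);return np.round(o+d*(z-o[2])/d[2],1)
def tri(a,b):
    A,B=[],[]
    for n,p in(("top",a),("side",b)):
        o,d=ray(n,*p);d=d/np.linalg.norm(d);P=np.eye(3)-np.outer(d,d);A.append(P);B.append(P@o)
    return np.round(np.linalg.lstsq(np.vstack(A),np.hstack(B),rcond=None)[0],1)
def proj(n,p):
    K,E=cam(n);q=K@(E[:3,:3]@np.asarray(p,float)+E[:3,3]);return np.round(q[:2]/q[2],1)
def snap(tag):
    out=[]
    for n in("top","side"):
        im=get_image(n)["pixels"][:,:,::-1].copy();np.save(f"{n}{tag}.npy",im);out.append(im)
    return out
E
python3 - <<'E'
from h import *
t=np.load("top0.npz")["pixels"][:,:,::-1];s=np.load("side0.npz")["pixels"][:,:,::-1]
print("hole",plane("top",378.4,258.9,122),plane("side",341,163.5,122),tri((378.4,258.9),(341,163.5)))
print("pivot",plane("top",375,231,132),plane("side",316,162,132))
print("cap",plane("top",174.4,227.9,185),plane("side",328.6,284,185),tri((174.4,227.9),(328.6,284)))
print("awl",plane("top",211.1,219.9,156),"punch",plane("top",143.5+.8,238.3,155))
def blob(im,u,v,r,f,val):
    c=im[v-r:v+r+1,u-r:u+r+1].astype(int);hsv=cv2.cvtColor(c.astype(np.uint8),cv2.COLOR_BGR2HSV)
    m=f(hsv);y,x=np.nonzero(m);return x.mean()+u-r,y.mean()+v-r,len(x)
br=lambda h:(h[...,1]<60)&(h[...,2]>110);bk=lambda h:h[...,2]<60
for n,im,b,k in(("top",t,(322,247),(297,255)),("side",s,(332,210),(342,228))):
    B=blob(im,*b,7,br,0);k=blob(im,*k,6,bk,0);print(n,B,k,plane(n,*B[:2],74),plane(n,*k[:2],59))
c=cv2.resize(np.hstack([t[230:265,280:340],s[195:240,305:365][:35]]),None,fx=6,fy=6,interpolation=3);cv2.imwrite("pics/m2.png",c)
E
```

```text
hole [ 431.3 -299.6  122. ] [ 432.6 -295.7  122. ] [ 431.7 -300.1  119.5]
pivot [ 504.9 -288.1  132. ] [ 506.  -281.7  132. ]
cap [494.  234.1 185. ] [495.5 235.3 185. ] [494.7 234.3 183.7]
awl [519.7 146.  156. ] punch [466.6 317.8 155. ]
top (np.float64(321.81081081081084), np.float64(247.05405405405406), 37) (np.float64(297.63157894736844), np.float64(255.21052631578948), 19) [ 460.2 -151.1   74. ] [436.1 -85.   59. ]
side (np.float64(331.8), np.float64(209.45454545454547), 55) (np.float64(341.7142857142857), np.float64(227.60714285714286), 28) [ 463.  -133.3   74. ] [439.2 -77.   59. ]
```

View pics/m2.png

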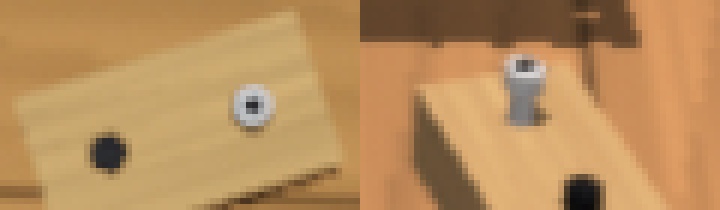

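The bright screw head is at top (321.8,247.1) and side (332,205.6), consistent with z=74 and 70 mm from the black screw. The closing axis already lies along the rack line, so I can move now: up first, then over to the drift.

step_arm:
  targets:
    - [[0,0,0.8,0,0,0,1],[0,0,0.8,0,0,0,1],[0,0,0.8,0,0,0,1],[0.5,0.95,0,0,0,0,1],[0.5,0.95,0,0,0,0,1]]

```text
t: 0.72
ee_pos: [229.4, -502.7, 524.7]
orientation: [3.109, 0.453, 0.0]
ft_force: [0.4, 0.5, 0.0]
width: 87.7
grasp_force: 0.0
```

step_arm:
  targets:
    - [[0.5,0.95,0,0,0,0,1],[0.5,0.95,0,0,0,0,1],[0.5,0.95,0,0,0,0,1],[0.5,0.95,0,0,0,0,1],[0.5,0.95,0,0,0,0,1]]

```text
t: 1.35
ee_pos: [354.6, -264.6, 524.6]
orientation: [-3.108, -0.455, -0.0]
ft_force: [0.7, 0.3, 0.1]
width: 87.6
grasp_force: 0.0
```

step_arm:
  targets:
    - [[0.5,0.95,0,0,0,0,1],[0.5,0.95,0,0,0,0,1],[0.5,0.95,0,0,0,0,1],[0.5,0.95,0,0,0,0,1],[0.5,0.95,-0.4,0,0,0,1]]

```text
t: 1.98
ee_pos: [480.1, -27.0, 505.6]
orientation: [3.108, 0.455, 0.005]
ft_force: [0.3, -0.1, -0.5]
width: 87.7
grasp_force: 0.0
```

step_arm:
  targets:
    - [[0.06,0.9,-0.4,0,0,0,1],[0.06,0.9,-0.4,0,0,0,1],[0.06,0.9,-0.4,0,0,0,1],[0.06,0.9,-0.3,0,0,0,1],[0.04,0.9,0,0,0,0,1]]

```text
t: 2.6
ee_pos: [492.7, 197.6, 428.0]
orientation: [3.108, 0.455, -0.005]
ft_force: [1.4, 0.3, -0.7]
width: 88.1
grasp_force: 0.0
```

step_arm:
  targets:
    - [[0,0.72,0,0,0,0,1],[0,0,0,0,0,0,1],[0,0,0,0,0,0,1],[0,0,0,0,0,0,1],[0,0,0,0,0,0,1]]

```text
t: 3.22
ee_pos: [493.3, 231.4, 429.8]
orientation: [3.109, 0.453, 0.0]
ft_force: [-0.5, 0.2, -1.6]
width: 88.0
grasp_force: 0.0
```

Run:
```python
from h import *
t,s=snap(1);o=readout.get_obs();print(o["ee_pos"],o["orientation"])
c=lambda im,u,v,w,h:cv2.resize(im[v-h:v+h,u-w:u+w],(400,300),interpolation=3)
cv2.imwrite("pics/m3.png",np.vstack([np.hstack([c(t,378,255,24,18),c(s,341,163,24,18)]),np.hstack([c(t,180,225,80,60),c(s,330,270,80,60)])]))
```

```text
[493.32035142 231.63903596 429.82506222] [-3.10860828e+00 -4.53671787e-01 -3.23588978e-04]
```

View pics/m3.png

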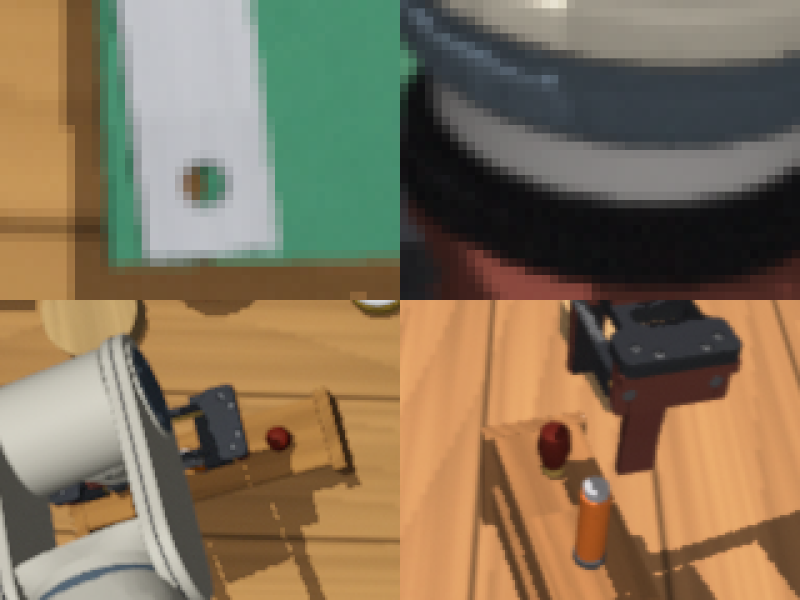

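The hole is unchanged at top (378.5,258.9), with the bracket opening showing on its left (+y) half. The gripper hangs over the orange handle, so I'll descend and grip.

step_arm:
  targets:
    - [[0,0,-0.6,0,0,0,1],[0,0,-0.6,0,0,0,1],[0,0.0,-0.6,0,0,0,1],[0,0,-0.5,0,0,0,1],[0,0,0,0,0,0,0.6]]

```text
t: 3.95
ee_pos: [492.7, 231.7, 313.2]
orientation: [3.107, 0.454, -0.006]
ft_force: [0.1, -0.3, -0.3]
width: 80.5
grasp_force: 0.0
```

step_arm:
  targets:
    - [[0,0,0,0,0,0,0.2],[0,0,0,0,0,0,0],[0,0,0,0,0,0,0],[0,0,0,0,0,0,0],[0,0,0,0,0,0,0]]

```text
t: 4.58
ee_pos: [493.2, 232.3, 314.9]
orientation: [-3.108, -0.455, -0.0]
ft_force: [-0.8, 0.6, -0.1]
width: 31.2
grasp_force: 0.0
```

step_arm:
  targets:
    - [[0,0,0,0,0,0,0],[0,0,0.3,0,0,0,0],[0,0,0.6,0,0,0,0],[0,0,0.6,0,0,0,0],[0,0,0.6,0,0,0,0]]

```text
t: 5.2
ee_pos: [493.0, 232.1, 421.4]
orientation: [3.108, 0.455, -0.0]
ft_force: [0.7, 0.2, -1.5]
width: 21.9
grasp_force: 30.0
```

Drift gripped (21.9 mm, about 1.5 N weight). Carry it to above the holes.

step_arm:
  targets:
    - [[0,0,0.8,0,0,0,0],[-0.1,-0.5,0,0,0,0,0],[-0.12,-0.96,0,0,0,0,0],[-0.12,-0.96,0,0,0,0,0],[-0.12,-0.96,0,0,0,0,0]]

```text
t: 5.82
ee_pos: [469.5, 61.8, 460.5]
orientation: [3.108, 0.456, 0.001]
ft_force: [-0.3, -0.7, -2.2]
width: 21.9
grasp_force: 30.0
```

step_arm:
  targets:
    - [[-0.12,-0.96,0,0,0,0,0],[-0.12,-0.96,0,0,0,0,0],[-0.12,-0.96,0,0,0,0,0],[-0.12,-0.96,0,0,0,0,0],[-0.12,-0.96,0,0,0,0,0]]

```text
t: 6.45
ee_pos: [439.5, -178.2, 460.6]
orientation: [3.108, 0.455, 0.001]
ft_force: [0.7, -0.3, -1.8]
width: 21.8
grasp_force: 30.0
```

step_arm:
  targets:
    - [[-0.12,-0.96,0,0,0,0,0],[-0.06,-0.96,-0.2,0,0,0,0],[0,-0.5,-0.3,0,0,0,0],[0,0,0,0,0,0,0],[0,0,0,0,0,0,0]]

```text
t: 7.08
ee_pos: [431.1, -297.2, 435.3]
orientation: [-3.108, -0.455, 0.0]
ft_force: [0.2, 0.4, -1.0]
width: 21.6
grasp_force: 30.0
```

Run:
```python
from h import *
t,s=snap(2);o=readout.get_obs();p=o["ee_pos"];print(p,o["orientation"])
tip=[p[0],p[1],p[2]-163-42-80];print(tip,proj("top",tip),proj("side",tip),proj("side",[431.5,-299.5,122]))
c=lambda im,u,v,w,h:cv2.resize(im[v-h:v+h,u-w:u+w],(400,300),interpolation=3)
cv2.imwrite("pics/m4.png",np.hstack([c(t,378,245,60,45),c(s,341,145,40,30)]))
```

```text
[ 431.32514367 -296.82847326  435.4399296 ] [3.10789462e+00 4.56687186e-01 8.03214757e-04]
[np.float64(431.3251436717859), np.float64(-296.8284732555463), np.float64(150.43992959587308)] [379.3 258.8] [342.4 154.6] [341.3 162.9]
```

View pics/m4.png

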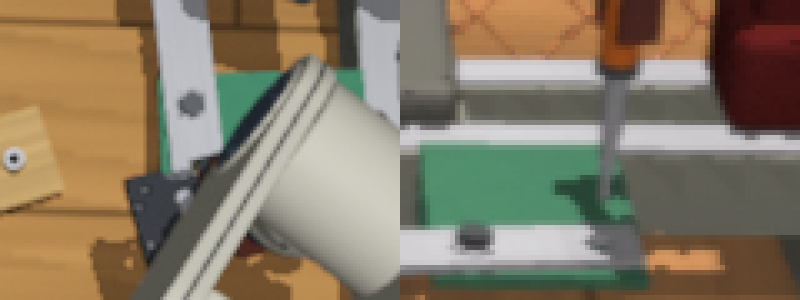

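The side view shows the drift's point at (342,154.4), as predicted from the TCP (342.4,154.6), so the drift sits straight in the grip. Next I'll feel down slowly.

step_arm:
  targets:
    - [[0,0,-0.3,0,0,0,0],[0,0,-0.2,0,0,0,0],[0,0,-0.04,0,0,0,0],[0,0,-0.04,0,0,0,0],[0,0,0,0,0,0,0]]

```text
t: 7.8
ee_pos: [431.3, -297.8, 405.7]
orientation: [3.108, 0.455, -0.0]
ft_force: [-0.1, 0.6, -1.5]
width: 21.6
grasp_force: 30.0
```

step_arm:
  targets:
    - [[0,0,-0.03,0,0,0,0],[0,0,-0.03,0,0,0,0],[0,0,-0.03,0,0,0,0],[0,0,-0.02,0,0,0,0],[0,0,0,0,0,0,0]]

```text
t: 8.43
ee_pos: [431.2, -297.7, 400.1]
orientation: [-3.108, -0.455, 0.0]
ft_force: [0.0, -0.5, -0.9]
width: 21.5
grasp_force: 30.0
```

step_arm:
  targets:
    - [[0,0,-0.04,0,0,0,0],[0,0,-0.04,0,0,0,0],[0,0,-0.04,0,0,0,0],[0,0,-0.04,0,0,0,0],[0,0,0,0,0,0,0]]

```text
t: 9.05
ee_pos: [431.2, -297.7, 392.0]
orientation: [-3.108, -0.455, 0.0]
ft_force: [-0.1, 0.2, -1.9]
width: 21.5
grasp_force: 30.0
```

step_arm:
  targets:
    - [[0,0,-0.04,0,0,0,0],[0,0,-0.04,0,0,0,0],[0,0,-0.04,0,0,0,0],[0,0,0,0,0,0,0],[0,0,0,0,0,0,0]]

```text
t: 9.68
ee_pos: [431.2, -297.8, 386.2]
orientation: [3.108, 0.455, 0.0]
ft_force: [-0.1, 0.2, -1.4]
width: 21.5
grasp_force: 30.0
```

Point entered freely through both. Working down while watching side forces.

step_arm:
  targets:
    - [[0,0,-0.05,0,0,0,0],[0,0,-0.05,0,0,0,0],[0,0,-0.05,0,0,0,0],[0,0,-0.05,0,0,0,0],[0,0,0,0,0,0,0]]

```text
t: 10.3
ee_pos: [431.1, -297.8, 375.9]
orientation: [-3.108, -0.455, 0.001]
ft_force: [-1.9, -0.2, -2.7]
width: 21.7
grasp_force: 30.0
```

step_arm:
  targets:
    - [[0,0,-0.05,0,0,0,0],[0,0,-0.05,0,0,0,0],[0,0,-0.05,0,0,0,0],[0,0,0,0,0,0,0],[0,0,0,0,0,0,0]]

```text
t: 10.92
ee_pos: [431.0, -297.7, 368.3]
orientation: [-3.108, -0.455, 0.001]
ft_force: [-2.8, -1.1, -1.0]
width: 21.8
grasp_force: 30.0
```

step_arm:
  targets:
    - [[-0.03,0,0,0,0,0,0],[0,0.0,-0.04,0,0,0,0],[0,0,-0.04,0,0,0,0],[0,0,-0.04,0,0,0,0],[0,0,0,0,0,0,0]]

```text
t: 11.55
ee_pos: [429.8, -297.6, 362.6]
orientation: [-3.108, -0.455, -0.0]
ft_force: [-0.9, 1.7, 1.8]
width: 21.3
grasp_force: 30.0
```

step_arm:
  targets:
    - [[0,0,-0.04,0,0,0,0],[0,0.0,-0.04,0,0,0,0],[0,0,-0.04,0,0,0,0],[0,0,0,0,0,0,0],[0,0,0,0,0,0,0]]

```text
t: 12.18
ee_pos: [429.6, -297.5, 356.4]
orientation: [-3.108, -0.455, 0.001]
ft_force: [-0.7, 4.2, 1.1]
width: 21.5
grasp_force: 30.0
```

step_arm:
  targets:
    - [[-0.01,0.02,-0.03,0,0,0,0],[0,0.02,-0.03,0,0,0,0],[0,0,-0.04,0,0,0,0],[0,0,-0.04,0,0,0,0],[0,0,0,0,0,0,0]]

```text
t: 12.8
ee_pos: [429.3, -296.0, 349.4]
orientation: [3.108, 0.455, 0.0]
ft_force: [0.5, -2.6, -0.8]
width: 21.5
grasp_force: 30.0
```

step_arm:
  targets:
    - [[0,0.01,-0.03,0,0,0,0],[0,0.01,-0.03,0,0,0,0],[0,0,-0.04,0,0,0,0],[0,0,-0.04,0,0,0,0],[0,0,0,0,0,0,0]]

```text
t: 13.42
ee_pos: [429.2, -294.7, 342.3]
orientation: [-3.108, -0.455, 0.0]
ft_force: [0.2, -3.0, -3.5]
width: 21.5
grasp_force: 30.0
```

step_arm:
  targets:
    - [[0,0,-0.04,0,0,0,0],[0,0,-0.04,0,0,0,0],[0,0,-0.04,0,0,0,0],[0,0,0,0,0,0,0],[0,0,0,0,0,0,0]]

```text
t: 14.05
ee_pos: [429.2, -294.7, 336.5]
orientation: [-3.108, -0.455, 0.0]
ft_force: [-0.5, -2.9, -2.7]
width: 21.9
grasp_force: 30.0
```

step_arm:
  targets:
    - [[0,0,-0.04,0,0,0,0],[0,0,-0.04,0,0,0,0],[0,0,0,0,0,0,0],[0,0,0,0,0,0,0],[0,0,0,0,0,0,0]]

```text
t: 14.68
ee_pos: [429.2, -294.7, 332.6]
orientation: [-3.108, -0.455, 0.0]
ft_force: [-0.9, -3.4, -2.7]
width: 21.9
grasp_force: 30.0
```

step_arm:
  targets:
    - [[0,0,-0.03,0,0,0,0],[0,0,-0.03,0,0,0,0],[0,0,-0.02,0,0,0,0],[0,0,0,0,0,0,0],[0,0,0,0,0,0,0]]

```text
t: 15.3
ee_pos: [429.2, -294.7, 328.6]
orientation: [-3.108, -0.455, 0.0]
ft_force: [-0.5, -2.4, -2.2]
width: 21.6
grasp_force: 30.0
```

step_arm:
  targets:
    - [[0,0,-0.02,0,0,0,0],[0,0,-0.01,0,0,0,0],[0,0,-0.01,0,0,0,0],[0,0,0,0,0,0,0],[0,0,0,0,0,0,0]]

```text
t: 15.92
ee_pos: [429.2, -294.7, 326.8]
orientation: [3.108, 0.455, 0.0]
ft_force: [-1.6, -2.6, 1.7]
width: 21.6
grasp_force: 30.0
```

step_arm:
  targets:
    - [[0,0,-0.02,0,0,0,0],[0,0,-0.01,0,0,0,0],[0,0,0,0,0,0,0],[0,0,0,0,0,0,0],[0,0,0,0,0,0,0]]

```text
t: 16.55
ee_pos: [429.3, -294.7, 326.7]
orientation: [3.108, 0.455, 0.001]
ft_force: [-5.6, 1.2, 17.3]
width: 21.5
grasp_force: 30.0
```

Collar seated (17 N push) and the holes are drawn in line. Withdraw straight up.

step_arm:
  targets:
    - [[0,0,0.1,0,0,0,0],[0,0,0.2,0,0,0,0],[0,0,0.3,0,0,0,0],[0,0,0.5,0,0,0,0],[0,0,0.6,0,0,0,0]]

```text
t: 17.18
ee_pos: [429.0, -294.2, 411.2]
orientation: [-3.107, -0.455, 0.001]
ft_force: [0.0, -1.1, -1.4]
width: 21.6
grasp_force: 30.0
```

step_arm:
  targets:
    - [[0,0,0.6,0,0,0,0],[0,0,0.4,0,0,0,0],[0.12,0.6,0,0,0,0,0],[0.12,0.96,0,0,0,0,0],[0.12,0.96,0,0,0,0,0]]

```text
t: 17.8
ee_pos: [446.9, -167.2, 460.9]
orientation: [-3.108, -0.453, -0.001]
ft_force: [1.1, -0.4, -1.4]
width: 21.7
grasp_force: 30.0
```

step_arm:
  targets:
    - [[0.12,0.96,0,0,0,0,0],[0.12,0.96,0,0,0,0,0],[0.12,0.96,0,0,0,0,0],[0.12,0.96,0,0,0,0,0],[0.12,0.96,0,0,0,0,0]]

```text
t: 18.42
ee_pos: [476.8, 73.1, 461.0]
orientation: [-3.108, -0.455, -0.0]
ft_force: [0.4, -0.3, -1.0]
width: 21.4
grasp_force: 30.0
```

step_arm:
  targets:
    - [[0.12,0.96,0,0,0,0,0],[0.12,0.96,0,0,0,0,0],[0.08,0.52,0,0,0,0,0],[0,0,-0.3,0,0,0,0],[0,0,0,0,0,0,0]]

```text
t: 19.05
ee_pos: [492.3, 192.6, 443.8]
orientation: [3.108, 0.455, -0.006]
ft_force: [-0.7, -0.4, -2.2]
width: 21.5
grasp_force: 30.0
```

step_arm:
  targets:
    - [[0.02,0.79,0,0,0,0,0],[0,0,0,0,0,0,0],[0,0,-0.4,0,0,0,0],[0,0,-0.3,0,0,0,0],[0,0,0,0,0,0,0]]

```text
t: 19.68
ee_pos: [493.8, 231.7, 409.0]
orientation: [3.108, 0.453, -0.005]
ft_force: [0.4, -0.8, -1.4]
width: 21.4
grasp_force: 30.0
```

step_arm:
  targets:
    - [[-0.01,0.01,-0.2,0,0,0,0],[0,0,-0.2,0,0,0,0],[0,0,-0.2,0,0,0,0],[0,0,0,0,0,0,0],[0,0,0,0,0,0,0]]

```text
t: 20.3
ee_pos: [493.8, 233.4, 380.2]
orientation: [-3.108, -0.455, -0.0]
ft_force: [-0.4, 0.2, -0.3]
width: 21.8
grasp_force: 30.0
```

step_arm:
  targets:
    - [[0,0,-0.2,0,0,0,0],[0,0,-0.2,0,0,0,0],[0,0,-0.2,0,0,0,0],[0,0,0,0,0,0,0],[0,0,0,0,0,0,0]]

```text
t: 20.92
ee_pos: [493.8, 233.3, 350.2]
orientation: [3.108, 0.455, -0.0]
ft_force: [-0.3, 0.2, -1.7]
width: 21.6
grasp_force: 30.0
```

step_arm:
  targets:
    - [[-0.01,-0.02,-0.16,0,0,0,0],[0,0,-0.16,0,0,0,0],[0,0,-0.16,0,0,0,0],[0,0,-0.16,0,0,0,0],[0,0,0,0,0,0,0]]

```text
t: 21.55
ee_pos: [493.0, 232.3, 317.3]
orientation: [3.108, 0.455, -0.002]
ft_force: [-0.9, 1.1, -2.1]
width: 21.6
grasp_force: 30.0
```

step_arm:
  targets:
    - [[0,0,-0.04,0,0,0,0],[0,0,-0.02,0,0,0,0],[0,0,0,0,0,0,0],[0,0,0,0,0,0,0],[0,0,0,0,0,0,0]]

```text
t: 22.18
ee_pos: [493.3, 232.3, 315.2]
orientation: [-3.108, -0.455, -0.0]
ft_force: [0.8, 1.0, -1.1]
width: 21.7
grasp_force: 30.0
```

step_arm:
  targets:
    - [[0,0,0,0,0,0,0.55],[0,0,0,0,0,0,0.55],[0,0,0,0,0,0,0.55],[0,0,0.3,0,0,0,0.55],[0,0,0.8,0,0,0,0.55]]

```text
t: 22.8
ee_pos: [492.7, 232.0, 370.0]
orientation: [3.107, 0.455, -0.006]
ft_force: [1.1, 0.4, -0.1]
width: 48.7
grasp_force: 0.0
```

step_arm:
  targets:
    - [[0,0,0.9,0,0,0,0.5],[-0.06,-0.6,0,0,0,0,0.5],[-0.09,-0.96,0,0,0,0,0.5],[-0.09,-0.96,0,0,0,0,0.5],[-0.09,-0.96,0,0,0,0,0.5]]

```text
t: 23.42
ee_pos: [476.4, 56.9, 416.4]
orientation: [3.108, 0.456, 0.002]
ft_force: [0.0, 0.3, 0.3]
width: 43.8
grasp_force: 0.0
```

step_arm:
  targets:
    - [[-0.09,-0.96,0,0,0,0,0.5],[-0.09,-0.96,0,0,0,0,0.5],[-0.09,-0.96,0,0,0,0,0.5],[-0.04,-0.7,0,0,0,0,0.5],[0,0,0,0,0,0,0.5]]

```text
t: 24.05
ee_pos: [461.1, -122.5, 416.2]
orientation: [3.108, 0.45, 0.002]
ft_force: [-0.0, 0.8, 0.6]
width: 43.9
grasp_force: 0.0
```

Run:
```python
from h import *
t,s=snap(3);o=readout.get_obs();p=o["ee_pos"];print(p,o["width"])
c=lambda im,u,v,w,h:cv2.resize(im[v-h:v+h,u-w:u+w],(400,300),interpolation=3)
cv2.imwrite("pics/m5.png",np.vstack([np.hstack([c(t,190,228,48,36),c(s,325,290,48,36)]),np.hstack([c(t,378,250,32,24),c(s,335,185,60,45)])]))
```

```text
[ 461.13814737 -120.70105118  415.80688877] 43.571808709612796
```

View pics/m5.png

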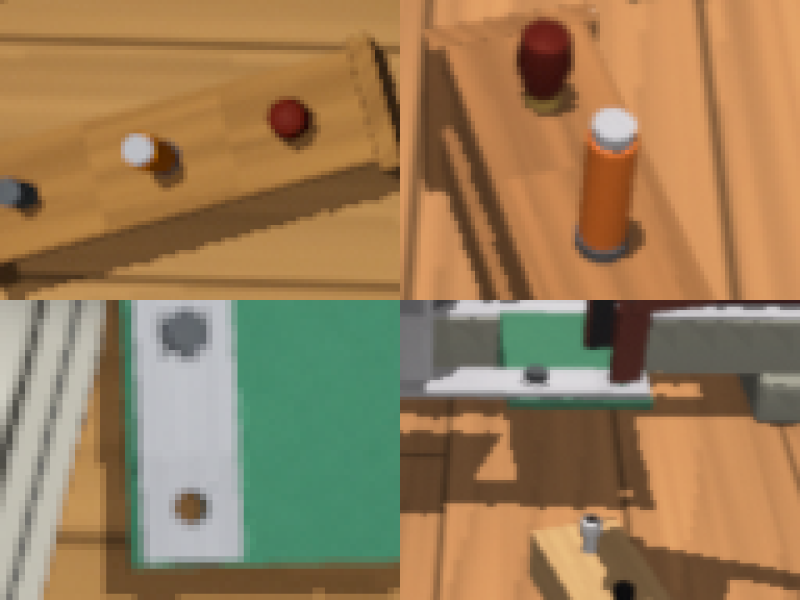

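The drift hangs in the rack with its collar down (cap in top at about (173,227)). The holes are in line: top view shows bare bench through both at (375.9,258.6), and the black screw is untouched. Now the bright screw.

step_arm:
  targets:
    - [[-0.04,-0.63,0,0,0,0,0.5],[0,0,-0.8,0,0,0,0.5],[0,0,-0.8,0,0,0,0.5],[0,0,-0.8,0,0,0,0.5],[0,0,-0.6,0,0,0,0.5]]

```text
t: 24.78
ee_pos: [459.3, -150.8, 264.0]
orientation: [-3.107, -0.458, 0.001]
ft_force: [1.6, 0.4, -0.2]
width: 44.3
grasp_force: 0.0
```

step_arm:
  targets:
    - [[0,0,-0.3,0,0,0,0.5],[0,0,-0.08,0,0,0,0.5],[0,0,0,0,0,0,0],[0,0,0,0,0,0,0],[0,0,0,0,0,0,0]]

```text
t: 25.4
ee_pos: [459.5, -152.4, 246.9]
orientation: [3.108, 0.455, 0.002]
ft_force: [0.3, -0.6, 0.8]
width: 17.5
grasp_force: 15.3
```

step_arm:
  targets:
    - [[0,0,0,0,0,0,0],[0,0,0,0,0,0,0],[0,0,0,0,0,0,0],[0,0,0,0,0,0,0],[0,0,0,0,0,0,0]]

```text
t: 26.02
ee_pos: [459.6, -152.4, 246.8]
orientation: [3.108, 0.455, 0.002]
ft_force: [-0.8, 0.4, 6.5]
width: 16.9
grasp_force: 30.0
```

step_arm:
  targets:
    - [[0,0,0.2,0,0,0,0],[0,0,0.5,0,0,0,0],[0,0,0.8,0,0,0,0],[0,0,0.8,0,0,0,0],[0,0,0.6,0,0,0,0]]

```text
t: 26.65
ee_pos: [459.0, -152.2, 393.2]
orientation: [3.108, 0.455, 0.002]
ft_force: [-0.6, -0.1, -0.8]
width: 17.4
grasp_force: 30.0
```

step_arm:
  targets:
    - [[-0.1,-0.6,0,0,0,0,0],[-0.2,-0.8,0,0,0,0,0],[-0.2,-0.8,0,0,0,0,0],[-0.1,-0.64,0,0,0,0,0],[0,0,0,0,0,0,0]]

```text
t: 27.28
ee_pos: [428.6, -295.7, 391.5]
orientation: [3.109, 0.451, 0.0]
ft_force: [-0.1, 0.8, -0.0]
width: 16.8
grasp_force: 30.0
```

Run:
```python
from h import *
t,s=snap(4);o=readout.get_obs();p=o["ee_pos"];print(p,o["width"],o["ft_force"])
tip=[p[0],p[1],p[2]-230];print(proj("side",tip),proj("side",[p[0],p[1],p[2]-185]),proj("side",[429.2,-294.7,122]))
cv2.imwrite("pics/m6.png",cv2.resize(s[115:175,301:381],(800,600),interpolation=3))
```

```text
[ 428.87972822 -293.88018677  391.16862784] 17.18211715648508 [-0.1134621  -0.00255309 -0.46600898]
[343.7 151.8] [345.4 137.4] [342.2 163.7]
```

View pics/m6.png

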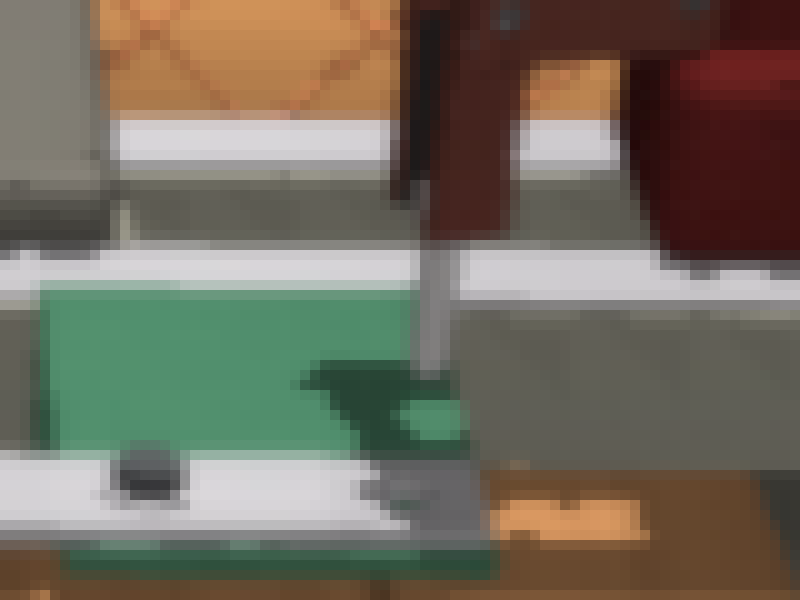

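The bolt hangs upright, with its tip at side (343.7,152.0), equal to the prediction. Descending.

step_arm:
  targets:
    - [[0.01,-0.01,-0.3,0,0,0,0],[0,0,-0.3,0,0,0,0],[0,0,-0.1,0,0,0,0],[0,0,-0.06,0,0,0,0],[0,0,0,0,0,0,0]]

```text
t: 28.0
ee_pos: [429.8, -294.7, 353.0]
orientation: [-3.108, -0.455, 0.0]
ft_force: [-0.0, 0.2, -0.9]
width: 16.9
grasp_force: 30.0
```

step_arm:
  targets:
    - [[0,0,-0.04,0,0,0,0],[0,0,-0.04,0,0,0,0],[0,0,-0.04,0,0,0,0],[0,0,-0.02,0,0,0,0],[0,0,0,0,0,0,0]]

```text
t: 28.62
ee_pos: [429.7, -294.7, 346.1]
orientation: [-3.108, -0.455, 0.0]
ft_force: [-0.1, 0.2, -1.1]
width: 17.1
grasp_force: 30.0
```

step_arm:
  targets:
    - [[0,0,-0.06,0,0,0,0],[0,0,-0.06,0,0,0,0],[0,0,-0.06,0,0,0,0],[0,0,-0.04,0,0,0,0],[0,0,0,0,0,0,0]]

```text
t: 29.25
ee_pos: [429.7, -294.7, 335.0]
orientation: [-3.108, -0.455, 0.0]
ft_force: [-0.5, 0.7, -0.7]
width: 17.0
grasp_force: 30.0
```

step_arm:
  targets:
    - [[0,0,-0.1,0,0,0,0],[0,0,-0.1,0,0,0,0],[0,0,-0.1,0,0,0,0],[0,0,0,0,0,0,0],[0,0,0,0,0,0,0]]

```text
t: 29.88
ee_pos: [429.7, -294.7, 320.1]
orientation: [-3.108, -0.455, 0.0]
ft_force: [0.5, 0.1, -0.1]
width: 16.8
grasp_force: 30.0
```

step_arm:
  targets:
    - [[0,0,-0.1,0,0,0,0],[0,0,-0.06,0,0,0,0],[0,0,-0.04,0,0,0,0],[0,0,0,0,0,0,0],[0,0,0,0,0,0,0]]

```text
t: 30.5
ee_pos: [429.7, -294.8, 310.2]
orientation: [3.108, 0.455, -0.0]
ft_force: [0.8, -0.9, -0.7]
width: 16.9
grasp_force: 30.0
```

step_arm:
  targets:
    - [[0,0,-0.02,0,0,0,0],[0,0,-0.02,0,0,0,0],[0,0,-0.02,0,0,0,0],[0,0,0,0,0,0,0],[0,0,0,0,0,0,0]]

```text
t: 31.12
ee_pos: [429.7, -294.7, 307.1]
orientation: [-3.108, -0.455, 0.0]
ft_force: [-0.4, -0.3, -0.4]
width: 17.0
grasp_force: 30.0
```

step_arm:
  targets:
    - [[0,0,-0.02,0,0,0,0],[0,0,0,0,0,0,0],[0,0,0,0,0,0,0.3],[0,0,0,0,0,0,0.5],[0,0,0,0,0,0,0.5]]

```text
t: 31.75
ee_pos: [429.7, -294.7, 306.1]
orientation: [-3.108, -0.455, 0.0]
ft_force: [0.2, 0.6, 0.1]
width: 42.1
grasp_force: 0.0
```

step_arm:
  targets:
    - [[0,0,0.3,0,0,0,0.5],[0,0,0.8,0,0,0,0.5],[0,0.5,0.8,0,0,0,0.5],[0,0.9,0.4,0,0,0,0.5],[0,0.9,0,0,0,0,0.5]]

```text
t: 32.38
ee_pos: [430.0, -179.0, 424.0]
orientation: [3.106, 0.453, 0.007]
ft_force: [0.4, -0.1, -0.2]
width: 44.0
grasp_force: 0.0
```

step_arm:
  targets:
    - [[0,0.9,0,0,0,0,0.5],[0,0.9,0,0,0,0,0.5],[0,0,0,0,0,0,0.5],[0,0,0,0,0,0,0.5],[0,0,0,0,0,0,0.5]]

```text
t: 33.0
ee_pos: [429.8, -90.6, 421.5]
orientation: [3.108, 0.453, 0.001]
ft_force: [-0.3, -0.7, 0.7]
width: 44.0
grasp_force: 0.0
```

Run:
```python
from h import *
t,s=snap(5);o=readout.get_obs();print(o["ee_pos"],o["ft_force"])
b=[429.4,-294.7];print(proj("top",b+[134]),proj("side",b+[134]),proj("side",b+[122]))
c=lambda im,u,v,w,h:cv2.resize(im[v-h:v+h,u-w:u+w],(400,300),interpolation=3)
cv2.imwrite("pics/m7.png",np.vstack([np.hstack([c(t,378,250,32,24),c(s,335,160,32,24)]),np.hstack([c(t,190,228,48,36),c(s,330,250,80,60)])]))
```

```text
[429.75522093 -90.62603912 421.21826711] [-0.0838503   0.55215045  0.07206547]
[377.4 259.5] [342.6 160.1] [342.1 163.7]
```

View pics/m7.png

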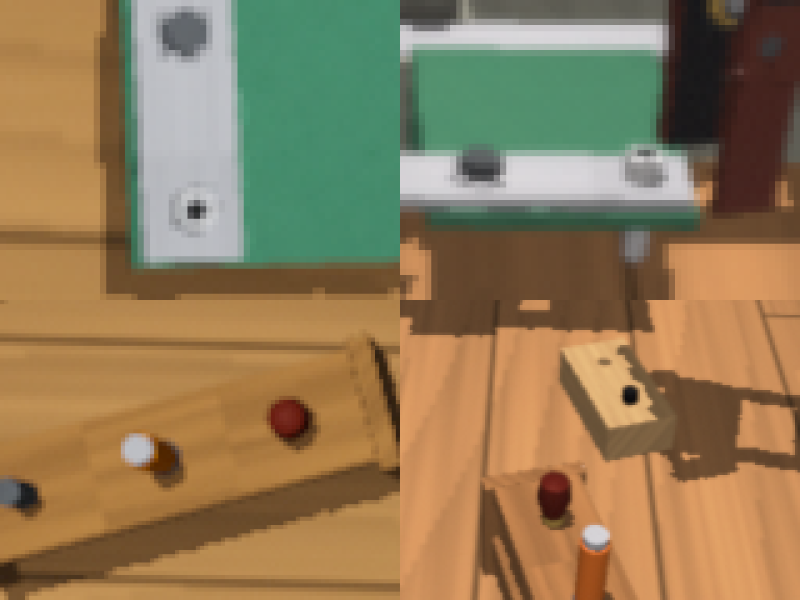

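The screw is seated: its head is at side v≈160 as predicted (160.1), and the shank shows under the bracket. The drift is in its rack hole and the black screw is in place. Handing in.

```bash
python3 -c "
from workcell import ctrl;print(ctrl.close_job())"
```

```text
the job is handed in; nothing more can be done
None
```

The job is handed in, with no verdict returned: the drift drew the holes into line and is back in its rack hole, the bright screw is home through both holes, and no other bench object was seen to move.

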